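# Show the kidney plate to the inspection camera on the lifting pin

## Robot

A 6-joint arm with a two-finger parallel gripper is mounted at the origin on a cart in front of the work surface, level with it; the furniture and walls round the work are solid. World frame = base frame: x ahead of the robot, y to its left, z up, the work surface at z = 0. Lengths are in m, angles in rad, forces in N, time in s.
With the tool pointing down it reaches from about 0.3 to 0.775 m from the base axis. Payload 14.6 kg.
Tool frame: the origin (TCP) lies between the finger pads; the fingertips stand ctrl.tip_extent ahead of it and the grasp point (between the pads) lies 3 mm ahead of it (ctrl.tip_extent is the distance from the TCP to the fingertips, in m); z points along the fingers, y is the line along which they close (so a half turn about z gives the same grasp; the last joint's range is limited). The gripper opens to 94 mm and grips with 3 to 60 N. Pads are 16 mm wide; open, the fingers measure 119 mm over their backs; the gripper's body (75 mm by 177 mm) begins 78 mm behind the grasp point.
Start: joints at [-0.067, 0.3, 1.521, -0, 1.321, -0.067], TCP at [0.55, -0, 0.227] pointing down, gripper open.
Joint ranges: [-3.03, 3.03], [-0.79, 2.21], [0.23, 2.52], [-1.04, 4.18], [0, 3.07], [-2.55, 2.55]. Speed limits (rad/s): [2.22, 2.22, 2.57, 3.14, 3.14, 3.14].

## Interface

Orientations are given as [roll, pitch, yaw] about the fixed x, y, z axes, in that order (R = Rz(yaw) Ry(pitch) Rx(roll)).
In Python, from station import ctrl gives the robot as it stands.
- The arm moves only by the tool shift_gripper, called as name(argument=value, ...), one argument or row to a line, values as JSON. Schema: {"type":"object","properties":{"increments":{"type":"array","items":{"type":"array","items":{"type":"array","items":{"type":"number"},"minItems":6,"maxItems":6},"minItems":1,"maxItems":10},"minItems":1,"maxItems":1},"aperture":{"type":"number"},"force":{"type":"number"},"only":{"type":"string"},"quiet":{"type":"boolean"},"lines":{"type":"string"}},"required":["increments"],"additionalProperties":false}. increments is a list that holds a single list of rows (three levels of brackets), with 1 to 10 rows, each of 6 numbers: dx, dy, dz in a scale on which 1.0 is 30 cm, then a rotation vector rx, ry, rz in parts of the range, where 1.0 means pi rad; each row shifts and turns the commanded pose from where the row before left it, along the tool's axes as they then stand; what a row does not reach is not made up. A row lasts 1/10 s, in which the tool goes at most 0.05 m and 0.15 rad, less where a joint would pass 70% of its speed; a pose out of reach is approached as far as the arm can. aperture is the finger opening in m, set as the call begins (left out keeps the last). The fingers move at their own pace and stop on an object; force is the grip in N (left out, the last holds). Time passes only in rows, so rows that do not move let the fingers close. The tool returns the time, the measured TCP pose, the force, the opening and the grip force at its end. only (a regular expression) keeps the lines of the reply that match it, lines (a string "A,B") keeps lines A to B, and quiet returns only ok. Shift and turn numbers lie between -1 and 1, and a call with a number outside is refused. Input that does not fit is refused with a message, and nothing moves.
- ctrl.get_obs(): the state, without advancing time (a new reading comes with each control period).
- ctrl.camera(name): name is "scene" or "side" or "wrist"; returns a dict with "pixels" (400x640x3 uint8, blue, green, red), "fx", "fy", "cx", "cy" (pixels), "k1" (the pictures are not rectified: a ray, as slopes to the right and down, at radius r is drawn at 1 + k1 r^2 times it, then the intrinsics apply), "extrinsics" (4x4, takes a point from camera to world coordinates). Camera axes: x right, y up, looking along -z (the intrinsics and any distortion apply to the point x, -y, -z); pixel columns grow to the right and rows downward; lengths in m; the calibration is good to about 2 mm. A picture is of the moment at which its call begins. There is no depth.
- ctrl.hand_in(): hands the job in; it is judged then, once.
The state is a dict: "time_s": time; "qpos": joint angles; "joint_vel": joint speeds; "tau": joint torques, N m; "ee_pos": TCP position; "eef_rot": TCP orientation; "force": force on the tool from outside, world axes, zero at the start; "moment": the same for the moment, N m; "grip_width": finger opening in m; "grip_force": force on a finger pad.
Only numpy, scipy, OpenCV 4.12 (cv2) and the standard library are available. Lean on these libraries where they do the work, as an engineer would, in place of code of your own. Each camera call takes 0.05 s, during which the arm holds its last target. There are 200 camera calls.

## Task

The steel mincer plates in the peg racks are clean and must not be touched with the fingers. Take the wooden-handled lifting pin, pass it through the centre hole of the kidney plate (the one with three large openings) where it stands in its rack, and lift the plate out on it. Finish while still holding the pin level so that the plate hangs in front of the camera, at the height of the lens, centred on it and squarely facing it about 12 cm away; leave everything else as it stands.

Things in the scene. Friction and masses are not known exactly. Their poses are not given: they have to be found in the camera images.
- lifting_pin: Pin, 165 mm long, 0.09 kg, lying level, axis about 46 mm above z = 0. Origin on its axis at the handle's grip point; x axis to the tip. Wooden handle, 20 mm diameter, x -45 to 26 mm; steel collar, 24 mm, x 26 to 30; steel pin, 8 mm, x 30 to 120, tapered tip. Balance near x 30. Lifts straight up out of its rest
- pin_rest: Fixed dark wooden rest of the pin, base board 46 mm wide, 8 mm high. Origin on the underside below the pin's origin, x axis along the pin. Two uprights up to 46 mm high, at x -37 to -27 mm and x 55 to 65 mm, 34 mm wide, notched at the top, carry the pin; between them the handle is free for fingers
- pin_collar (a point): Point on the pin's axis at the front of its collar, 30 mm ahead of the pin's origin, with the axes of the pin (x towards the tip; the pin projects 90 mm from here)
- kidney_plate: Steel mincer plate with three large openings between spokes; 0.08 kg, 70 mm diameter, 7 mm thick, hub 24 mm in diameter and 16 mm long, with a 15 mm centre hole. Origin at the middle of the hole, 48 mm up at the start; x axis along the hole. Stands on edge in a peg rack within 0.1 rad of upright, hole level, pointing roughly away from the robot; lifts straight up
- fine_plate: The other steel mincer plate, same outer sizes, hub and hole, but full of small holes; stands in the other rack, not to be moved. Origin and axes as for the kidney plate
- rack_a: Fixed wooden peg rack of the kidney plate, base 50 mm (along the hole axis) by 92 mm, 10 mm high, with four dowels 8 mm thick, 46 mm high, 27.5 mm to either side of the middle, 9 mm before and behind it. Origin at the middle of the underside, right below the plate's hole; x axis along the hole, away from the robot
- rack_b: Fixed peg rack of the fine plate, same as the other rack
- lens (a point): Centre of the front of the camera's lens. The camera, a black box 54 mm wide and 36 mm high, sits on a post with a round base, 72 mm diameter, behind the racks. It looks level, roughly towards the robot, along the point's -x axis; y to the side, z up. Its height differs from run to run, 0.17 to 0.23 m. Do not push it
- the_garlic_1: garlic bulb, about 50 mm, standing behind and to the right; bystander
- the_spice_jar_1: spice jar with dark lid, 44 mm across, 96 mm tall, standing behind and to the right; bystander
- the_cap_black: black bottle cap, 30 mm across, 19 mm tall, lying in front of the racks; bystander
- the_matchbox: matchbox, 36x52x14 mm, lying flat in front of the racks; bystander

How it is judged:
By the outcome, as a careful person would: the job done as asked, in the order asked, and still so for the second after the job is handed in, while the arm keeps its last pose, push and grip.
It also fails if it takes over 64 s, if anything falls off the work surface, if the arm or the gripper's body presses on something with over 40 N, if the wrist force passes 120 N, or if a joint passes its speed limit or range.

## Working session

There is one attempt and no reset: what is moved stays moved. The work goes in short steps, Python scripts to look and compute and a tool call to move; the robot and the scene stay as the last step left them, time stands still between calls to the robot, and variables do not carry over. Pictures are saved under pics/ and viewed, at most 15 in all, crops included, and the job is handed in when it is done.

```bash
ls; mkdir -p pics; cat > h.py <<'E'
import numpy as np, cv2
from station import ctrl
from scipy.spatial.transform import Rotation as R
def cam(n,save=None):
    c=ctrl.camera(n)
    if save: cv2.imwrite('pics/'+save,c['pixels'])
    return c
def ray(c,u,v):
    d=np.array([(u-c['cx'])/c['fx'],(v-c['cy'])/c['fy']]);p=d.copy()
    for _ in range(30): p=d/(1+c['k1']*(p@p))
    E=np.array(c['extrinsics']);w=E[:3,:3]@np.array([p[0],-p[1],-1.])
    return E[:3,3],w/np.linalg.norm(w)
def plane(c,u,v,z):
    o,d=ray(c,u,v);return o+d*(z-o[2])/d[2]
def tri(rs):
    A=sum(np.eye(3)-np.outer(d,d) for o,d in rs);b=sum((np.eye(3)-np.outer(d,d))@o for o,d in rs)
    x=np.linalg.solve(A,b);return x,[round(1000*np.linalg.norm(np.cross(x-o,d)),1) for o,d in rs]
def proj(c,X):
    E=np.array(c['extrinsics']);q=E[:3,:3].T@(np.asarray(X)-E[:3,3]);p=np.array([q[0],-q[1]])/-q[2]
    p=p*(1+c['k1']*(p@p));return np.array([c['fx']*p[0]+c['cx'],c['fy']*p[1]+c['cy']])
E
python3 - <<'E'
from h import *
for n in ['scene','side','wrist']:
    c=cam(n,n+'0.png');print(n,c['fx'],c['k1'],np.round(c['extrinsics'],3).tolist())
o=ctrl.get_obs();print(o['ee_pos'],o['eef_rot'],ctrl.tip_extent,o['time_s'])
E
```

```text
pics
station.py
scene 516.9882076149479 -0.09970990564016997 [[0.61, 0.582, -0.537, 0.007], [-0.792, 0.459, -0.402, -0.605], [0.013, 0.671, 0.741, 0.917], [0.0, 0.0, 0.0, 1.0]]
side 505.2672251348515 -0.15047173867308544 [[0.971, 0.111, -0.211, 0.329], [-0.238, 0.376, -0.895, -1.023], [-0.02, 0.92, 0.392, 0.505], [0.0, 0.0, 0.0, 1.0]]
wrist 342.778841677556 -0.04154353099341038 [[1.0, -0.001, 0.0, 0.552], [0.001, 0.958, 0.287, 0.084], [-0.001, -0.287, 0.958, 0.385], [0.0, 0.0, 0.0, 1.0]]
[5.49830136e-01 1.41600872e-05 2.27021169e-01] [-3.14074690e+00 -4.89092056e-05  1.57081757e+00] 0.022 0.15
```

View images.

View pics/scene0.png

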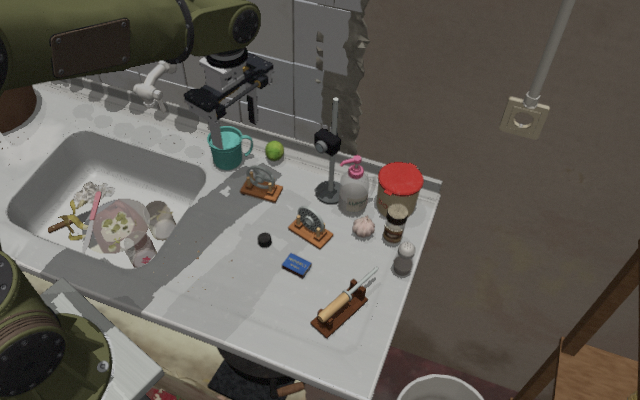

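View pics/side0.png

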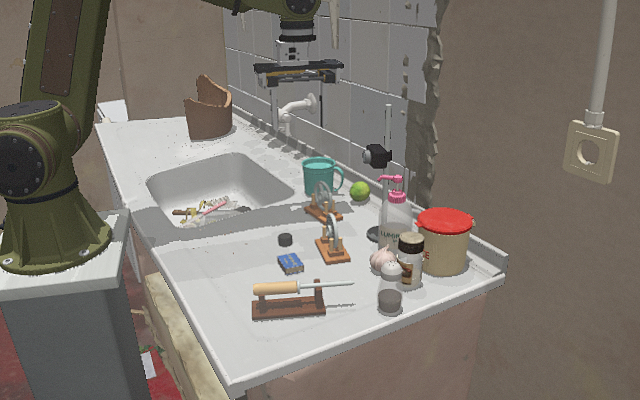

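View pics/wrist0.png

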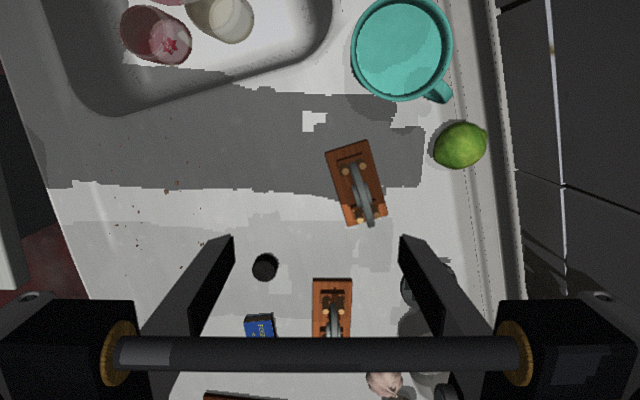

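```bash
python3 - <<'E'
from h import *
s=cv2.imread('pics/scene0.png');d=cv2.imread('pics/side0.png')
def cr(i,x,y,w=100,h=75): return cv2.resize(i[y:y+h,x:x+w],(400,300),interpolation=cv2.INTER_CUBIC)
cv2.imwrite('pics/crops1.png',np.vstack([np.hstack([cr(s,230,145),cr(s,270,180)]),np.hstack([cr(d,285,160),cr(d,295,195)])]))
c=ctrl.camera('scene')
for n,u,v in [('rackL',262,190),('rackR',310,233),('campost',330,192),('rest',340,312)]: print(n,plane(c,u,v,0.01))
E
```

```text
rackL [ 0.591887   -0.01981919  0.01      ]
rackR [ 0.56113078 -0.18731794  0.01      ]
campost [ 0.68648013 -0.15003245  0.01      ]
rest [ 0.44322226 -0.35303412  0.01      ]
```

View pics/crops1.png

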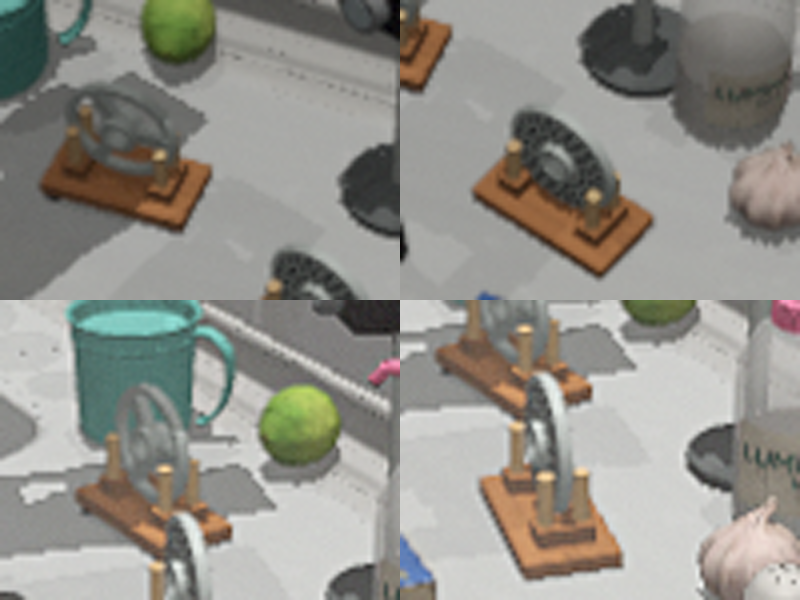

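The kidney plate is in the left rack: scene (262,183), side (323,197), wrist (355,185). The fine plate is in the right rack at scene (310,228). The pin runs from scene (320,316) to its tip at (377,270), and in the side view from (253,289) to (354,282). The camera head is at scene (326,142).

```bash
python3 - <<'E'
from h import *
res={}
for n,box in [('scene',(300,260,90,80)),('side',(240,265,130,60))]:
    c=ctrl.camera(n);x,y,w,h=box
    hsv=cv2.cvtColor(c['pixels'],cv2.COLOR_BGR2HSV)
    m=cv2.inRange(hsv,(8,60,150),(28,255,255));mm=np.zeros_like(m);mm[y:y+h,x:x+w]=m[y:y+h,x:x+w]
    k=max(cv2.findContours(mm,0,2)[0],key=cv2.contourArea)
    p=k[:,0].astype(float);mu=p.mean(0)
    r=cv2.minAreaRect(k);b=cv2.boxPoints(r)
    e=[(b[i]+b[(i+1)%4])/2 for i in range(4)]
    L=sorted([(np.linalg.norm(b[i]-b[(i+1)%4]),i) for i in range(4)])[:2]
    ends=sorted([e[i] for _,i in L],key=lambda q:q[0]);print(n,cv2.contourArea(k),r,ends);res[n]=(c,ends)
P=[tri([ray(res[n][0],*res[n][1][i]) for n in res]) for i in (0,1)]
print(P);d=P[1][0]-P[0][0];print('len',np.linalg.norm(d),'yaw',np.arctan2(d[1],d[0]))
c,s=res['scene'][0],res['side'][0]
print('tip',tri([ray(c,377,269),ray(s,354,282)]))
print('lens',tri([ray(c,323,147),ray(s,368,157)]))
print('hub',tri([ray(c,260,178),ray(s,323,199)]))
E
```

```text
scene 251.5 ((332.92352294921875, 305.494140625), (8.24335765838623, 35.034271240234375), 49.398704528808594) [array([319.62354, 316.89413], dtype=float32), array([346.2235 , 294.09415], dtype=float32)]
side 365.0 ((274.4734802246094, 286.601806640625), (9.645255088806152, 43.5699462890625), 86.18592071533203) [array([252.73676, 288.05093], dtype=float32), array([296.2102 , 285.15268], dtype=float32)]
[(array([ 0.39165492, -0.34039526,  0.05021866]), [np.float64(0.5), np.float64(0.5)]), (array([ 0.46084101, -0.35185038,  0.05155513]), [np.float64(1.0), np.float64(1.0)])]
len 0.07014071977041438 yaw -0.16408118037424008
tip (array([ 0.55130281, -0.36555253,  0.04798686]), [np.float64(1.9), np.float64(1.9)])
lens (array([ 0.65032003, -0.15019021,  0.18149636]), [np.float64(0.1), np.float64(0.1)])
hub (array([ 0.59655716, -0.01126043,  0.0405046 ]), [np.float64(1.0), np.float64(1.0)])
```

Units first: shifts go in shares of 30 cm and turns go in shares of pi rad. So -0.044 m is -0.1467, -0.015 m is -0.05, 0.145 rad is 0.0462.

shift_gripper(
  increments=[
    [[-0.1467,-0.0467,0,0,0,0.0462],[-0.1467,-0.0233,0,0,0,0],[-0.1467,-0.0233,0,0,0,0],[-0.1467,-0.05,0,0,0,0],[-0.1467,-0.05,0,0,0,0],[-0.1467,-0.05,0,0,0,0],[-0.1467,-0.05,0,0,0,0],[0,0,0,0,0,0]],
  ],
)

```text
time_s: 1.1
ee_pos: [0.4223, -0.2982, 0.2274]
eef_rot: [-3.141, 0.001, 1.421]
force: [0.5, -0.1, 0.2]
grip_width: 0.0939
grip_force: 0.0
```

shift_gripper(
  increments=[
    [[0,0,0,0,0,0.0462],[0,0,0,0,0,0.0462],[0,0,0,0,0,0.0462],[0,0,0,0,0,0.0462],[0,0,0,0,0,0.0462],[0,0,0,0,0,0.0462],[0,0,0,0,0,0.0462],[0,0,0,0,0,0.0462],[0,0,0,0,0,0.0462],[0,0,0,0,0,0.0462]],
  ],
)

```text
time_s: 2.1
ee_pos: [0.4249, -0.294, 0.2274]
eef_rot: [-3.141, 0.0, -0.03]
force: [-0.4, 0.2, -0.9]
grip_width: 0.094
grip_force: 0.0
```

shift_gripper(
  increments=[
    [[0,0,0,0,0,0.0446],[0,0,0,0,0,0]],
  ],
)

```text
time_s: 2.3
ee_pos: [0.4249, -0.2941, 0.2274]
eef_rot: [-3.141, 0.0, -0.166]
force: [0.1, -0.8, -0.4]
grip_width: 0.0939
grip_force: 0.0
```

```bash
python3 - <<'E'
from h import *
c=cam('wrist','wrist1.png');o=ctrl.get_obs();print(o['qpos'])
print(proj(c,[.391,-.34,.048]),proj(c,[.461,-.352,.048]),proj(c,[.551,-.3655,.048]))
E
```

```text
[-6.76545697e-01  2.25867077e-01  1.61442477e+00  8.75086318e-05
  1.30140780e+00  1.05503719e+00]
[365.16946881 207.67081047] [368.42473287 138.85909293] [370.77323556  38.74189252]
```

View pics/wrist1.png

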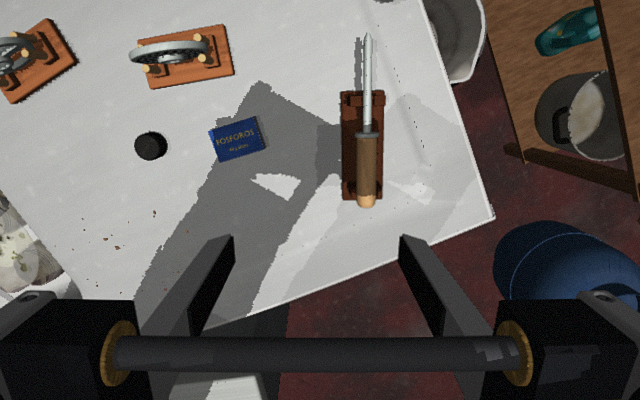

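The wrist view shows the pin with its handle end at (366,209), collar at (367,135) and tip at (368,33). This agrees with the triangulated points to within a few pixels.

```bash
python3 - <<'E'
from h import *
w=ctrl.camera('wrist');s=ctrl.camera('side');g=cv2.cvtColor(w['pixels'],cv2.COLOR_BGR2HSV)
# handle centre columns per row
px=w['pixels'].astype(int)
for r in (150,170,190):
    print(r,[tuple(px[r,x]) for x in range(350,386,3)])
for u,v in [(366.5,209),(367,135),(368.5,33)]: print(plane(w,u,v,.047))
print('end',tri([ray(w,366.5,208.5),ray(s,252.7,288)]),'tip',tri([ray(w,368.5,33),ray(s,354,282)]))
a,b=plane(w,366.5,209,.047),plane(w,368.5,33,.047);d=b-a;print(np.linalg.norm(d),np.arctan2(d[1],d[0]),a+d/np.linalg.norm(d)*.045)
o=ctrl.get_obs();print(R.from_euler('xyz',o['eef_rot']).as_matrix().T@(a+d/np.linalg.norm(d)*.05-o['ee_pos']))
E
```

```text
150 [(np.int64(14), np.int64(26), np.int64(38)), (np.int64(14), np.int64(25), np.int64(38)), (np.int64(21), np.int64(32), np.int64(46)), (np.int64(41), np.int64(62), np.int64(80)), (np.int64(48), np.int64(70), np.int64(88)), (np.int64(51), np.int64(77), np.int64(101)), (np.int64(54), np.int64(83), np.int64(107)), (np.int64(55), np.int64(83), np.int64(107)), (np.int64(51), np.int64(72), np.int64(96)), (np.int64(24), np.int64(42), np.int64(70)), (np.int64(27), np.int64(41), np.int64(77)), (np.int64(116), np.int64(117), np.int64(120))]
170 [(np.int64(15), np.int64(19), np.int64(38)), (np.int64(14), np.int64(25), np.int64(38)), (np.int64(22), np.int64(32), np.int64(49)), (np.int64(44), np.int64(64), np.int64(83)), (np.int64(58), np.int64(84), np.int64(109)), (np.int64(53), np.int64(75), np.int64(101)), (np.int64(56), np.int64(78), np.int64(104)), (np.int64(51), np.int64(82), np.int64(108)), (np.int64(46), np.int64(68), np.int64(88)), (np.int64(20), np.int64(36), np.int64(71)), (np.int64(33), np.int64(47), np.int64(77)), (np.int64(161), np.int64(165), np.int64(163))]
190 [(np.int64(9), np
[... 219 characters left out ...]
np.int64(82), np.int64(106)), (np.int64(58), np.int64(84), np.int64(111)), (np.int64(52), np.int64(79), np.int64(101)), (np.int64(47), np.int64(65), np.int64(88)), (np.int64(2), np.int64(6), np.int64(23)), (np.int64(7), np.int64(13), np.int64(33)), (np.int64(180), np.int64(185), np.int64(183))]
[ 0.38918151 -0.34155179  0.047     ]
[ 0.46508621 -0.35107849  0.047     ]
[ 0.55662689 -0.36361706  0.047     ]
end (array([ 0.39104706, -0.34126536,  0.05061318]), [np.float64(0.0), np.float64(0.0)]) tip (array([ 0.55514206, -0.36318346,  0.04756395]), [np.float64(1.4), np.float64(1.4)])
0.16889295921438136 -0.1310210137930981 [ 0.43379581 -0.34743088  0.047     ]
[0.02239263 0.0508961  0.18043008]
```

Scaled: 0.04 m is 0.1333, 0.03 m is 0.1, -0.033 rad is -0.0105.

shift_gripper(
  increments=[
    [[0,0,0,0,0,-0.0105],[0.035,0.085,0,0,0,0],[0.0353,0.086,0,0,0,0],[0,0,0.1333,0,0,0],[0,0,0.1333,0,0,0],[0,0,0.1333,0,0,0],[0,0,0.1,0,0,0],[0,0,0,0,0,0]],
  ],
)

```text
time_s: 3.25
ee_pos: [0.4374, -0.3467, 0.0738]
eef_rot: [-3.138, 0.006, -0.129]
force: [0.2, 0.1, 0.6]
grip_width: 0.0941
grip_force: 0.0
```

```bash
python3 - <<'E'
from h import *
w=cam('wrist','wrist2.png');o=ctrl.get_obs();print(o['ee_pos'],o['eef_rot'])
# expected columns of finger midline & pin axis
for X in ([.4388,-.3478,.047],[.391,-.341,.047],[.555,-.3634,.047]): print(proj(w,X))
M=R.from_euler('xyz',o['eef_rot']).as_matrix()
for x in (0,.05,.1): print('axis',proj(w,o['ee_pos']+M@[x,0,0.03]))
E
```

```text
[ 0.4383985  -0.34767264  0.07656565] [-3.13991887e+00  2.42519612e-03 -1.29050787e-01]
[317.80846176 244.5755694 ]
[316.64122457 314.34499063]
[319.53443293  26.37000072]
axis [317.59389837 245.02037691]
axis [317.84564819 161.3219724 ]
axis [318.12649391  64.38656477]
```

View pics/wrist2.png

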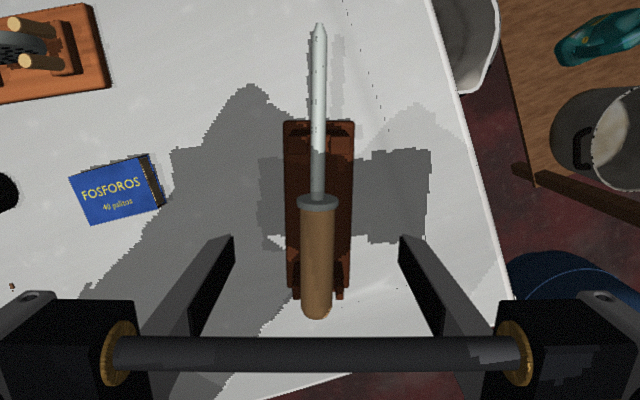

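The pin is aligned with the hand: handle end (316,318), collar (318,200), tip (319,24). Next I descend and grip it.

Scaled: 0.0265 m is 0.0883.

shift_gripper(
  increments=[
    [[0,0,0.0883,0,0,0],[0,0,0,0,0,0],[0,0,0,0,0,0]],
  ],
)

```text
time_s: 3.6
ee_pos: [0.4394, -0.3486, 0.0527]
eef_rot: [3.141, -0.001, -0.13]
force: [-0.2, 0.4, -0.5]
grip_width: 0.094
grip_force: 0.0
```

shift_gripper(
  increments=[
    [[0,0,0,0,0,0],[0,0,0,0,0,0],[0,0,0,0,0,0],[0,0,0,0,0,0],[0,0,0,0,0,0],[0,0,0,0,0,0],[0,0,0,0,0,0],[0,0,0,0,0,0]],
  ],
  aperture=0.0,
  force=45,
)

```text
time_s: 4.4
ee_pos: [0.4388, -0.3482, 0.0509]
eef_rot: [-3.142, 0.0, -0.131]
force: [-0.3, 0.4, -0.5]
grip_width: 0.0336
grip_force: 0.0
```

shift_gripper(
  increments=[
    [[0,0,0,0,0,0],[0,0,0,0,0,0],[0,0,0,0,0,0],[0,0,0,0,0,0],[0,0,0,0,0,0]],
  ],
  aperture=0.0,
  force=45,
)

```text
time_s: 4.9
ee_pos: [0.4388, -0.3482, 0.0509]
eef_rot: [-3.142, 0.0, -0.131]
force: [0.4, -0.7, 0.5]
grip_width: 0.0185
grip_force: 45.0
```

shift_gripper(
  increments=[
    [[0,0,-0.0667,0,0,0],[0,0,-0.1333,0,0,0],[0,0,-0.1667,0,0,0],[0,0,-0.1667,0,0,0],[0,0,-0.0667,0,0,0],[0,0,0,0,0,0],[0,0,0,0,0,0],[0,0,0,0,0,0]],
  ],
)

```text
time_s: 5.7
ee_pos: [0.4384, -0.3477, 0.2289]
eef_rot: [-3.14, 0.003, -0.131]
force: [-0.0, -0.6, -1.1]
grip_width: 0.0188
grip_force: 45.0
```

```bash
python3 - <<'E'
from h import *
o=ctrl.get_obs();print(o['qpos'])
cam('side','side3.png')
w=cam('wrist','wrist3.png')
s=cv2.imread('pics/side3.png')
im=np.hstack([cv2.resize(s[170:300,200:400],(800,520))[:, :800]])
cv2.imwrite('pics/m3.png',np.hstack([cv2.resize(w['pixels'],(400,250)),cv2.resize(s,(400,250))]))
E
```

```text
[-7.36075984e-01  3.21862384e-01  1.48892431e+00  3.28718699e-05
  1.33398846e+00  9.65913368e-01]
```

View pics/m3.png

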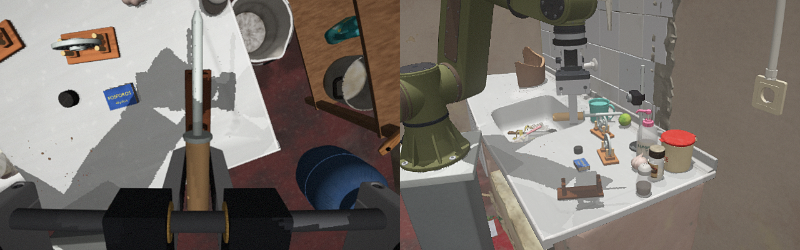

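The pin is held straight and level, and its rest is empty. Next I move to a viewing spot short of the kidney rack.

Scaled: -0.042 m is -0.14, -0.003 m is -0.01, -0.14 rad is -0.0446.

shift_gripper(
  increments=[
    [[-0.01,-0.1,0,0,0,0],[-0.01,-0.14,0,0,0,0],[-0.01,-0.14,0,0,0,0],[-0.01,-0.14,0,0,0,0],[-0.01,-0.14,0,0,0,0],[-0.01,-0.14,0,0,0,0],[-0.0067,-0.1,0,0,0,0],[0,-0.0767,0,0,0,0],[0,0,0,0,0,-0.0446],[0,0,0,0,0,-0.0414]],
  ],
)

```text
time_s: 6.8
ee_pos: [0.4572, -0.0543, 0.2301]
eef_rot: [-3.141, 0.001, 0.146]
force: [-0.5, -0.5, -1.5]
grip_width: 0.0188
grip_force: 45.0
```

shift_gripper(
  increments=[
    [[0,0,0,0,0,-0.0446],[0,0,0,0,0,0],[0,0,0,0,0,0],[0,0,0,0,0,0]],
  ],
)

```text
time_s: 7.2
ee_pos: [0.4572, -0.0551, 0.2306]
eef_rot: [-3.141, 0.0, 0.275]
force: [0.9, -0.4, -0.9]
grip_width: 0.0188
grip_force: 45.0
```

```bash
python3 - <<'E'
from h import *
import pickle
W=cam('wrist','wrist4.png');S=cam('scene','scene4.png');D=cam('side','side4.png')
pickle.dump((W,S,D),open('c4.pkl','wb'))
for c in (W,S,D): print(proj(c,[.595,-.015,.047]))
def cr(c,w,h,X=[.595,-.015,.045]):
    u,v=proj(c,X).astype(int);x=int(np.clip(u-w//2,0,640-w));y=int(np.clip(v-h//2,0,400-h));print('org',x,y);return cv2.resize(c['pixels'][y:y+h,x:x+w],(400,300),interpolation=cv2.INTER_CUBIC)
cv2.imwrite('pics/m4.png',np.vstack([np.hstack([cr(W,200,150),cr(S,80,60)]),np.hstack([cr(D,80,60),cv2.resize(W['pixels'],(400,300))])]))
E
```

```text
[314.32762001  30.61441567]
[260.39213996 177.56472681]
[323.07519455 196.80244039]
org 214 0
org 220 148
org 283 167
```

View pics/m4.png

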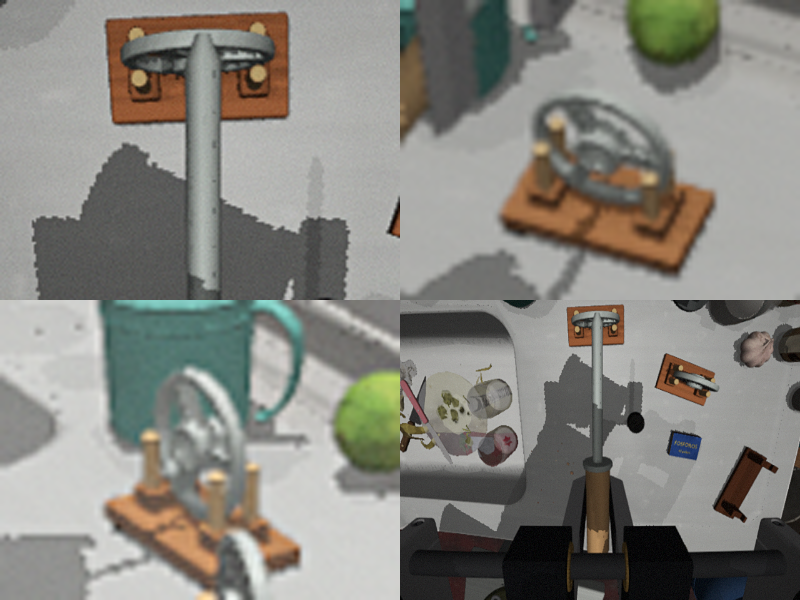

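The wrist view shows the kidney rack with dowel tops at about (283.5,39.5), (343.5,37), (282.5,17) and (344.5,16). The plate is square to the rack, and the pin points at it. The hub's front is at scene (258.4,179.6) and side (321,195).

```bash
python3 - <<'E'
from h import *
import pickle
W,S,D=pickle.load(open('c4.pkl','rb'))
P=[plane(W,*p,.046) for p in [(283.5,39.5),(343.5,37),(282.5,17),(344.5,16)]]
for p in P: print(np.round(p,4))
c=np.mean(P,0);y=(P[0]-P[1]+P[2]-P[3])/2;print('centre',c,'span',np.linalg.norm(y),'yaw',np.arctan2(-y[0],y[1]))
q=[plane(W,*p,.010) for p in [(267.5,10),(357.5,6.5),(358.5,57.5),(270.5,61)]]
c2=np.mean(q,0);l=(q[0]-q[1]+q[3]-q[2])/2;s=(q[0]-q[3]+q[1]-q[2])/2;print('base',c2,np.linalg.norm(l),np.linalg.norm(s),np.arctan2(-l[0],l[1]),np.arctan2(s[1],s[0]))
# scene/side base corners and hub
print('hubfront',tri([ray(S,258.4,179.6),ray(D,321,195)]))
r=[plane(W,214+122/2,52/2,.048),plane(W,214+275/2,25,.048)];print('rim ends',r,np.linalg.norm(r[0]-r[1]),np.arctan2(-(r[0]-r[1])[0],(r[0]-r[1])[1]))
# orange base masks in scene -> centre
for n,cc,pp in (('scene',S,[(500+0,220),(0,0)]),):pass
print('scene base',[np.round(plane(S,220+x/5,148+y/5,.01),4) for x,y in [(102,212),(123,152),(312,195),(274,262)]])
print('side base',[np.round(plane(D,283+x/5,167+y/5,.01),4) for x,y in [(107,202),(185,272),(298,250)]])
# dowels tops scene & side triangulation
for n,a,b,w in [('FL',(142,148),(151,138),(283.5,39.5)),('FR',(250,180),(217,180),(343.5,37)),('BL',(155,122),None,(282.5,17)),('BR',None,(250,168),(344.5,16))]:
    rs=[ray(W,*w)]
    if a: rs.append(ray(S,220+a[0]/5,148+a[1]/5))
    if b: rs.append(ray(D,283+b[0]/5,167+b[1]/5))
    print(n,tri(rs))
# pin in hand : pixels in wrist
o=ctrl.get_obs();M=R.from_euler('xyz',o['eef_rot']).as_matrix()
for u,v in [(316,18),(311,160)]: # tip, mid
    pass
g=W['pixels'].astype(int)
print('tcp',o['ee_pos'],[ (x,proj(W,o['ee_pos']+M@[x-.004,0,.003])) for x in (.03,.075,.116)])
E
```

```text
[0.5801 0.0104 0.046 ]
[ 0.5973 -0.0424  0.046 ]
[0.5984 0.0161 0.046 ]
[ 0.6146 -0.038   0.046 ]
centre [ 0.59759508 -0.01345299  0.046     ] span 0.0560185450053263 yaw 0.30274307030727615
base [ 0.59760813 -0.0131484   0.01      ] 0.09078054099464972 0.04839068580831008 0.31260210641185676 0.31664118403712793
hubfront (array([ 0.58740035, -0.01763382,  0.05160303]), [np.float64(2.7), np.float64(2.7)])
rim ends [array([0.58889878, 0.02054457, 0.048     ]), array([ 0.60871539, -0.04633112,  0.048     ])] 0.06974995990798934 0.28807718890960504
scene base [array([0.5593, 0.0195, 0.01  ]), array([0.5943, 0.0382, 0.01  ]), array([ 0.6292, -0.0516,  0.01  ]), array([ 0.5858, -0.0647,  0.01  ])]
side base [array([0.5589, 0.0194, 0.01  ]), array([ 0.5753, -0.0611,  0.01  ]), array([ 0.6292, -0.0539,  0.01  ])]
FL (array([0.57960364, 0.01022406, 0.0436309 ]), [np.float64(0.9), np.float64(1.0), np.float64(1.3)])
FR (array([ 0.59640711, -0.0425435 ,  0.04321191]), [np.float64(1.3), np.float64(0.7), np.float64(1.2)])
BL (array([0.59873916, 0.01736903, 0.04068392]), [np.float64(0.8), np.float64(0.8)])
BR (array([ 0.61320613, -0.03776238,  0.04552139]), [np.float64(1.5), np.float64(1.5)])
tcp [ 0.45730819 -0.05509114  0.23085481] [(0.03, array([314.75702495, 219.75778537])), (0.075, array([314.57020268, 128.57176217])), (0.116, array([314.38276867,  32.9137168 ]))]
```

Scaled: 0.04 m is 0.1333, 0.03 m is 0.1, -0.03 rad is -0.0095.

shift_gripper(
  increments=[
    [[0,0,0,0,0,-0.0095],[0,0.0067,0.1,0,0,0],[0,0,0.1333,0,0,0],[0,0,0.1333,0,0,0],[0,0,0.1333,0,0,0],[0,0,0.0967,0,0,0],[0,0,0,0,0,0],[0,0,0,0,0,0],[0,0,0,0,0,0]],
  ],
)

```text
time_s: 8.25
ee_pos: [0.4589, -0.0571, 0.0537]
eef_rot: [3.14, -0.002, 0.309]
force: [0.4, -0.1, -0.6]
grip_width: 0.0188
grip_force: 45.0
```

```bash
python3 - <<'E'
from h import *
import pickle
W=cam('wrist','wrist5.png');S=cam('scene','scene5.png');D=cam('side','side5.png')
pickle.dump((W,S,D),open('c5.pkl','wb'))
o=ctrl.get_obs();M=R.from_euler('xyz',o['eef_rot']).as_matrix();t=o['ee_pos']+M@[.116,0,.004];print(o['ee_pos'],t)
H=np.array([.597,-.0133,.048])
for c in (W,S,D): print('tip',proj(c,t),'hubfront',proj(c,H-M@[.008,0,0]))
def cr(c,w,h,X):
    u,v=proj(c,X).astype(int);x=int(np.clip(u-w//2,0,640-w));y=int(np.clip(v-h//2,0,400-h));print('org',x,y);return cv2.resize(c['pixels'][y:y+h,x:x+w],(400,300),interpolation=cv2.INTER_CUBIC)
cv2.imwrite('pics/m5.png',np.vstack([np.hstack([cr(W,200,150,H),cr(S,80,60,t)]),np.hstack([cr(D,80,60,t),cr(D,160,120,t)])]))
E
```

```text
[ 0.45860226 -0.057082    0.05323422] [ 0.56911927 -0.02181495  0.04946251]
tip [314.36523458  24.51330085] hubfront [315.23382503 -28.33784234]
tip [255.06229623 184.60550962] hubfront [258.99372816 178.79665782]
tip [312.63585772 198.28661334] hubfront [320.74027969 196.81040631]
org 215 0
org 215 154
org 272 168
org 232 138
```

View pics/m5.png

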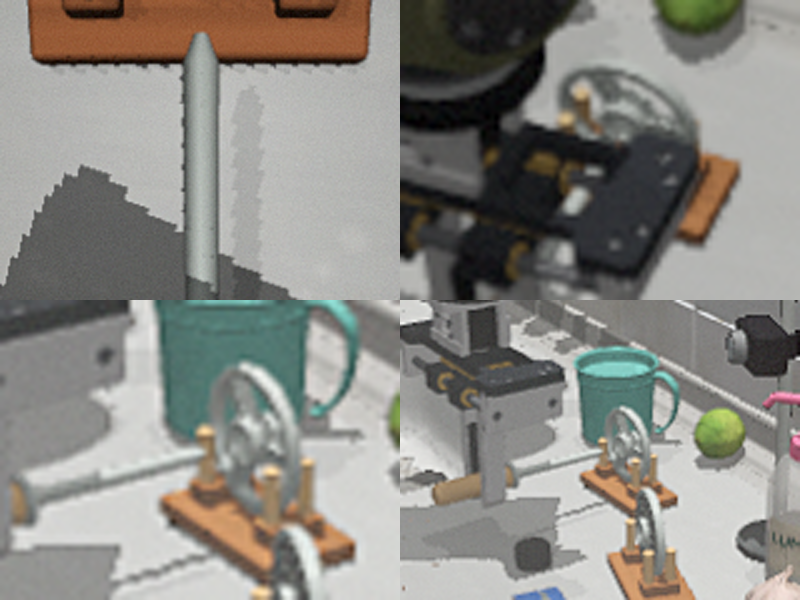

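The side view puts the tip at (312.6,198.6) and the hole at (321,196), both as predicted. The wrist view shows the pin about 1 mm to the right of the rack's middle. I'll shift 1.2 mm left and insert.

Scaled: 0.01 m is 0.0333, -0.0012 m is -0.004.

shift_gripper(
  increments=[
    [[0,-0.004,0.0017,0,0,0],[0.0333,0,0,0,0,0],[0.0333,0,0,0,0,0],[0.0333,0,0,0,0,0],[0.0333,0,0,0,0,0],[0,0,0,0,0,0],[0,0,0,0,0,0]],
  ],
)

```text
time_s: 9.1
ee_pos: [0.4956, -0.0435, 0.0512]
eef_rot: [-3.141, 0.001, 0.309]
force: [-1.1, 0.1, -0.1]
grip_width: 0.0188
grip_force: 45.0
```

```bash
python3 - <<'E'
from h import *
W=cam('wrist','wrist6.png');D=cam('side','side6.png')
o=ctrl.get_obs();M=R.from_euler('xyz',o['eef_rot']).as_matrix();print(o['ee_pos'],o['force'],o['moment'])
d=D['pixels'][168:228,272:352];w=W['pixels'][0:150,215:415]
cv2.imwrite('pics/m6.png',np.hstack([cv2.resize(x,(400,300),interpolation=cv2.INTER_CUBIC) for x in (w,d)]))
E
```

```text
[ 0.49537447 -0.04367399  0.05130347] [ 0.78131647  0.15829284 -0.49494634] [ 0.00292313  0.0994349  -0.04106154]
```

View pics/m6.png

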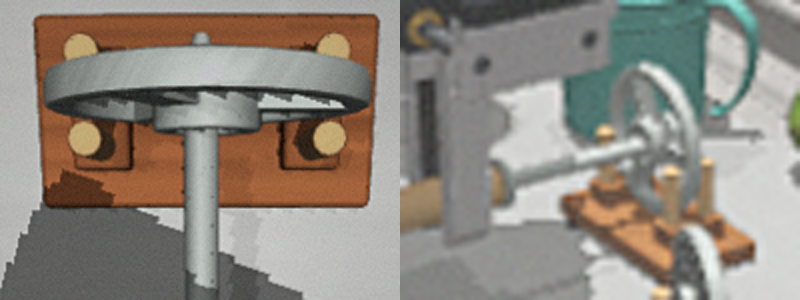

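The pin is through the hub with its tip behind the plate at wrist (316,18), centred and with no contact force. I'll go deeper, then lift.

Scaled: -0.02 m is -0.0667, -0.01 m is -0.0333.

shift_gripper(
  increments=[
    [[0.0333,0,0,0,0,0],[0.0333,0,0,0,0,0],[0.0267,0,0,0,0,0],[0,0,0,0,0,0],[0,0,-0.0133,0,0,0],[0,0,-0.0167,0,0,0],[0,0,-0.0333,0,0,0],[0,0,-0.0333,0,0,0],[0,0,-0.0667,0,0,0],[0,0,0,0,0,0]],
  ],
)

```text
time_s: 10.2
ee_pos: [0.5236, -0.0354, 0.1033]
eef_rot: [3.14, -0.004, 0.309]
force: [-0.6, 0.0, -1.7]
grip_width: 0.0187
grip_force: 45.0
```

shift_gripper(
  increments=[
    [[0,0,-0.0667,0,0,0],[0,0,-0.1,0,0,0],[0,0,-0.1,0,0,0],[0,0,-0.0667,0,0,0],[0,0,0,0,0,0],[0,0,0,0,0,0],[0,0,0,0,0,0],[0,0,0,0,0,0]],
  ],
)

```text
time_s: 11.0
ee_pos: [0.5219, -0.0351, 0.1991]
eef_rot: [-3.141, 0.002, 0.309]
force: [-0.4, -0.0, -1.8]
grip_width: 0.0187
grip_force: 45.0
```

```bash
python3 - <<'E'
from h import *
import pickle
W=cam('wrist','wrist7.png');S=cam('scene','scene7.png');D=cam('side','side7.png')
pickle.dump((W,S,D),open('c7.pkl','wb'))
o=ctrl.get_obs();print(o['ee_pos'],o['force'],o['moment'])
L=[.65,-.15,.182]
for c in (W,S,D): print(proj(c,L))
def cr(c,w,h,X):
    u,v=proj(c,X).astype(int);x=int(np.clip(u-w//2,0,640-w));y=int(np.clip(v-h//2,0,400-h));print('org',x,y);return cv2.resize(c['pixels'][y:y+h,x:x+w],(400,300),interpolation=cv2.INTER_CUBIC)
cv2.imwrite('pics/m7.png',np.vstack([np.hstack([cr(W,300,225,L),cr(S,60,45,L)]),np.hstack([cr(D,60,45,L),cv2.resize(D['pixels'][70:250,220:460],(400,300))])]))
E
```

```text
[ 0.52219433 -0.03516308  0.19980795] [-0.04544572  0.47432343 -1.36625121] [0.0027735  0.19246304 0.04332737]
[607.35467548  96.47058264]
[322.80544866 146.92717274]
[367.87361361 156.68825648]
org 340 0
org 292 124
org 337 134
```

View pics/m7.png

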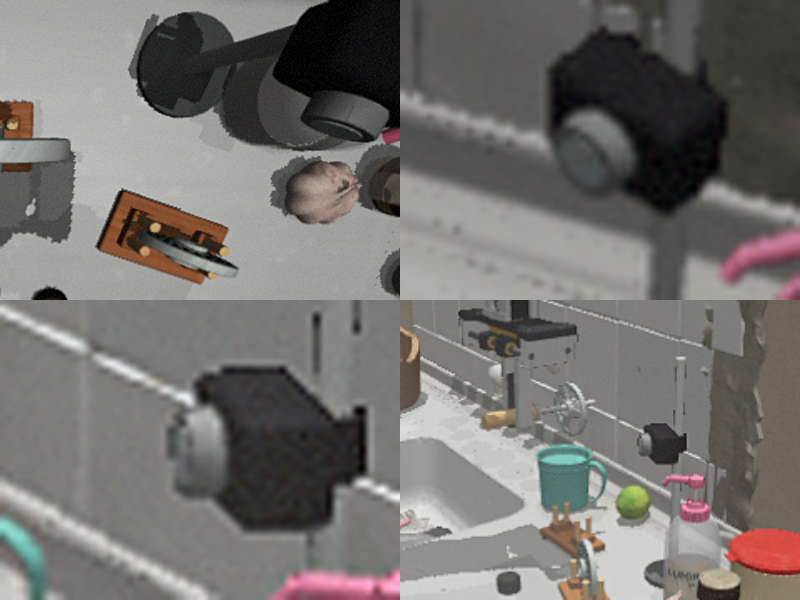

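The plate hangs on the pin and the rack is empty. The lens shows at scene (320.5,148), side (363.7,156.5) and wrist (599,91). I'll rise and shift to get a better wrist view of the camera head.

Scaled: -0.025 m is -0.0833, -0.02 m is -0.0667.

shift_gripper(
  increments=[
    [[0,0.0167,-0.0667,0,0,0],[0,0.0333,-0.0833,0,0,0],[0,0.05,-0.0833,0,0,0],[0,0.0333,-0.0667,0,0,0],[0,0.0167,-0.0333,0,0,0],[0,0,0,0,0,0],[0,0,0,0,0,0],[0,0,0,0,0,0]],
  ],
)

```text
time_s: 11.95
ee_pos: [0.5357, -0.0776, 0.2992]
eef_rot: [-3.141, 0.002, 0.309]
force: [-0.5, 0.3, -3.1]
grip_width: 0.0185
grip_force: 45.0
```

```bash
python3 - <<'E'
from h import *
import pickle
W7,S,D=pickle.load(open('c7.pkl','rb'))
print('lens 3v',tri([ray(S,320.5,148),ray(D,363.7,156.5),ray(W7,598.8,91.5)]),'2v',tri([ray(S,320.5,148),ray(D,363.7,156.5)]))
W=cam('wrist','wrist8.png');pickle.dump(W,open('c8.pkl','wb'))
u,v=proj(W,[.648,-.15,.182]).astype(int);print(u,v)
x=min(max(u-100,0),440);y=max(v-90,0);print(x,y)
cv2.imwrite('pics/m8.png',cv2.resize(W['pixels'][y:y+150,x:x+200],(800,600),interpolation=cv2.INTER_CUBIC))
E
```

```text
lens 3v (array([ 0.64707943, -0.14501936,  0.1805393 ]), [np.float64(2.0), np.float64(3.7), np.float64(3.8)]) 2v (array([ 0.64221523, -0.14935731,  0.18344963]), [np.float64(0.7), np.float64(0.7)])
448 97
348 7
```

View pics/m8.png

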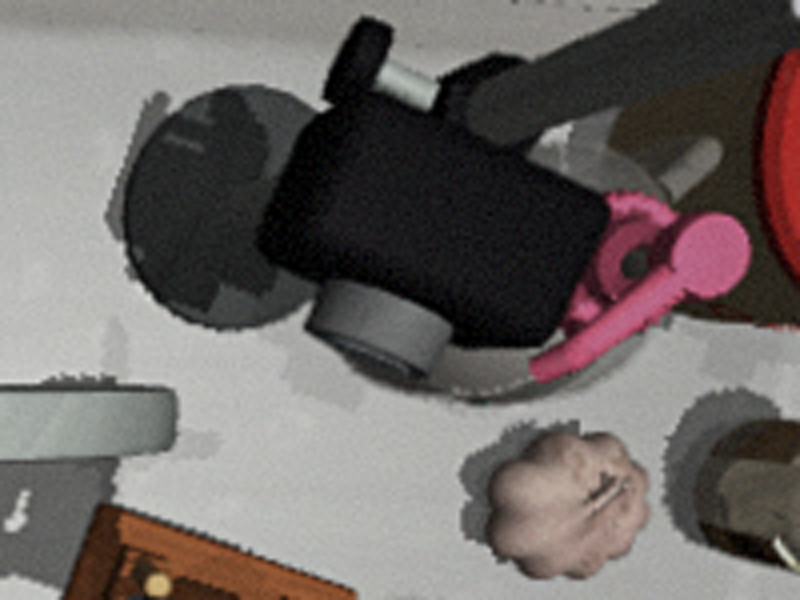

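The wrist crop shows the camera head with the lens front ellipse from (307,325) to (428,380) and its barrel edges at (325,285)→(307,325) and (452,325)→(428,380). The body's back top edge runs from (345,93) to (610,197).

```bash
python3 - <<'E'
from h import *
import pickle
W7,S,D=pickle.load(open('c7.pkl','rb'));W=pickle.load(open('c8.pkl','rb'))
f=lambda x,y,z:plane(W,348+x/4,7+y/4,z)
z=.183
def yaw(a,b,z,perp):
    d=f(*b,z)-f(*a,z);ang=np.arctan2(d[1],d[0]);return round(ang+(np.pi/2 if perp else 0),3),round(np.linalg.norm(d),4)
print('back edge',yaw((345,93),(610,197),z+.018,1))
print('lens front',yaw((307,325),(428,380),z,1))
print('barrelL',yaw((307,325),(325,285),z,0),'barrelR',yaw((428,380),(452,325),z,0))
print('right edge',yaw((575,300),(611,200),z+.018,0))
print('lens tri',tri([ray(W,348+367/4,7+352/4),ray(S,320.5,148),ray(D,363.7,156.5)]),tri([ray(W,348+367/4,7+352/4),ray(D,363.7,156.5)]),tri([ray(W,348+367/4,7+352/4),ray(W7,598.8,91.5),ray(S,320.5,148)]))
o=ctrl.get_obs();print(o['ee_pos'],o['eef_rot'])
# check wrist calibration against known: plate position on pin
E
```

```text
back edge (np.float64(-0.01), np.float64(0.0515))
lens front (np.float64(-0.077), np.float64(0.0266))
barrelL (np.float64(-0.06), np.float64(0.0079)) barrelR (np.float64(-0.024), np.float64(0.0109))
right edge (np.float64(0.064), np.float64(0.0176))
lens tri (array([ 0.64606788, -0.1446349 ,  0.18007734]), [np.float64(1.9), np.float64(2.2), np.float64(2.7)]) (array([ 0.64589641, -0.14292089,  0.18079672]), [np.float64(1.9), np.float64(1.9)]) (array([ 0.64919475, -0.1453946 ,  0.17833277]), [np.float64(1.6), np.float64(2.6), np.float64(1.2)])
[ 0.53575939 -0.07759845  0.29940569] [-3.14075258e+00  1.38385783e-03  3.09236221e-01]
```

Units first: shifts go in shares of 30 cm and turns go in shares of pi rad. So 0.015 m is 0.05, -0.003 m is -0.01, 0.11 rad is 0.035.

shift_gripper(
  increments=[
    [[0,0,0,0,0,0.035],[0,0,0,0,0,0.035],[0,0,0,0,0,0.035],[0.0333,0,0,0,0,0],[0.05,0,0,0,0,0],[0.02,-0.01,0,0,0,0],[0,0,0,0,0,0],[0,0,0,0,0,0],[0,0,0,0,0,0]],
  ],
)

```text
time_s: 12.9
ee_pos: [0.5668, -0.0756, 0.3005]
eef_rot: [3.142, 0.0, -0.02]
force: [-0.4, -0.5, -1.6]
grip_width: 0.019
grip_force: 45.0
```

```bash
python3 - <<'E'
from h import *
import pickle
W=cam('wrist','wrist9.png');pickle.dump(W,open('c9.pkl','wb'))
u,v=proj(W,[.647,-.145,.181]).astype(int);print(u,v)
x=min(max(u-80,0),480);y=max(v-70,0);print(x,y)
g=np.clip(W['pixels'][y:y+120,x:x+160].astype(float)*2.2,0,255).astype(np.uint8)
cv2.imwrite('pics/m9.png',cv2.resize(g,(800,600),interpolation=cv2.INTER_CUBIC))
E
```

```text
402 101
322 31
```

View pics/m9.png

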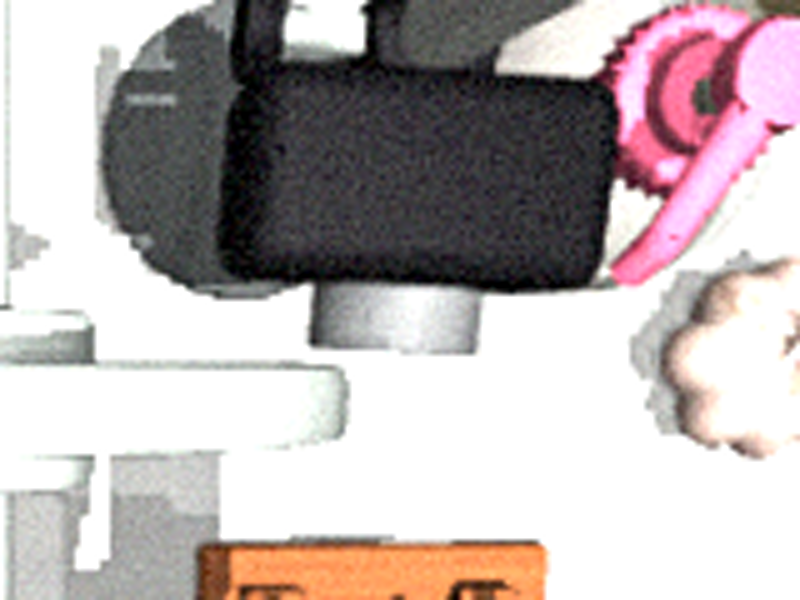

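This top-down view shows the lens barrel's front edge from (312,346) to (475,352), the body's front edge from (235,275) to (590,287) and its back edge from (290,68) to (605,82).

```bash
python3 - <<'E'
from h import *
import pickle
W7,S,D=pickle.load(open('c7.pkl','rb'));W=pickle.load(open('c9.pkl','rb'));W8=pickle.load(open('c8.pkl','rb'))
f=lambda x,y,z:plane(W,322+x/5,31+y/5,z)
z=.181
def yaw(a,b,z,perp):
    d=f(*b,z)-f(*a,z);ang=np.arctan2(d[1],d[0]);return round(ang+(np.pi/2 if perp else 0),3),round(np.linalg.norm(d),4)
print('back',yaw((290,68),(605,82),z+.018,1),'front',yaw((260,278),(590,288),z+.018,1),'lensfront',yaw((312,346),(475,352),z,1))
print('barrelL',yaw((312,346),(316,285),z,0),'R',yaw((475,352),(480,290),z,0),'bodyR',yaw((598,270),(615,100),z+.018,0))
a=(322+393.5/5,31+350/5)
w8=(348+367/4,7+352/4)
print(plane(W,*a,z))
print(tri([ray(W,*a),ray(W8,*w8),ray(S,320.5,148),ray(D,363.7,156.5)]))
print(tri([ray(W,*a),ray(D,363.7,156.5)]),tri([ray(W,*a),ray(S,320.5,148)]))
# auto line fit on dark body edges: min-area rect of body top
p=W['pixels'].max(2);
E
```

```text
back (np.float64(-0.051), np.float64(0.0449)) front (np.float64(-0.041), np.float64(0.0484)) lensfront (np.float64(-0.049), np.float64(0.0258))
barrelL (np.float64(-0.035), np.float64(0.0092)) R (np.float64(-0.026), np.float64(0.0094)) bodyR (np.float64(-0.031), np.float64(0.0232))
[ 0.64754464 -0.14376149  0.181     ]
(array([ 0.64657577, -0.14432589,  0.17976787]), [np.float64(1.0), np.float64(1.3), np.float64(2.2), np.float64(3.1)])
(array([ 0.64579787, -0.14323877,  0.18063548]), [np.float64(1.8), np.float64(1.8)]) (array([ 0.64787465, -0.14503259,  0.17747107]), [np.float64(0.6), np.float64(0.6)])
```

```bash
python3 - <<'E'
from h import *
import pickle
W=pickle.load(open('c9.pkl','rb'))
o=ctrl.get_obs();T=o['ee_pos'];M=R.from_euler('xyz',o['eef_rot']).as_matrix()
zz=T[2]-.0075
f=lambda u,v:np.round(M.T@(plane(W,u,v,zz)-T),4)
print('rim right end',f(322+343/5,31+407/5),'hub right back/front',f(322+95/5,31+312/5),f(322+95/5,31+488/5))
g=W['pixels'].astype(int)
print('plate row107',[ (x,int(g[112,x].mean())) for x in range(225,270,3)])
cv2.imwrite('pics/m10.png',cv2.resize(W['pixels'][60:180,230:430],(800,480)))
yw=-.043;L=np.array([.647,-.1443,.180])
tgt=L-(.12+.0775)*np.array([np.cos(yw),np.sin(yw),0]);tgt[2]=.1875
print('tgt',tgt,'tool delta at yaw -.02',M.T@(tgt-T))
E
```

```text
rim right end [0.0784 0.0352 0.0075] hub right back/front [0.0869 0.0116 0.0075] [0.0707 0.0119 0.0075]
plate row107 [(225, 177), (228, 178), (231, 177), (234, 86), (237, 89), (240, 90), (243, 88), (246, 102), (249, 105), (252, 123), (255, 126), (258, 133), (261, 145), (264, 143), (267, 146)]
tgt [ 0.44968256 -0.13581012  0.1875    ] tool delta at yaw -.02 [-0.11586444  0.06253615  0.1130504 ]
```

View pics/m10.png

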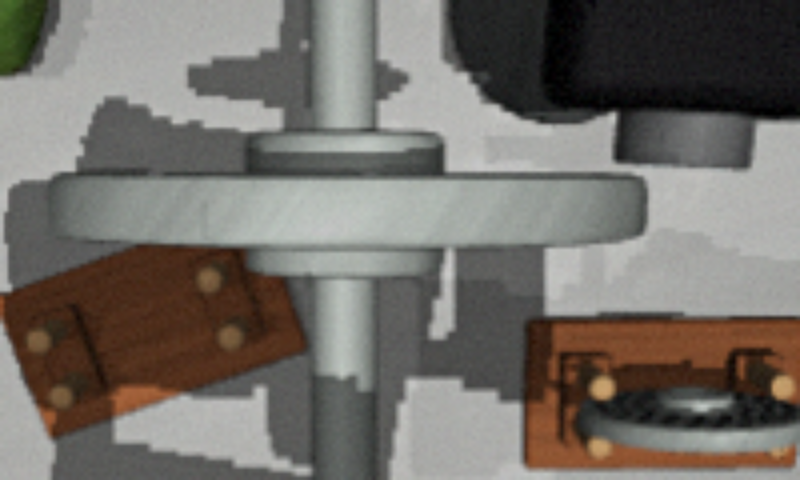

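The plate sits square on the pin: rim from 50 to 647 around pin mid 345, hub 78.5 mm ahead of the TCP. I'll move it in front of the lens.

Scaled: -0.024 m is -0.08, -0.022 m is -0.0733, 0.015 rad is 0.0048.

shift_gripper(
  increments=[
    [[-0.0267,0,0,0,0,0.0025],[-0.0533,0,0,0,0,0.0048],[-0.0733,0,0,0,0,0],[-0.08,0,0,0,0,0],[-0.0733,0.0133,0,0,0,0],[-0.0533,0.0333,0,0,0,0],[-0.0267,0.0467,0,0,0,0],[0,0.0533,0.0267,0,0,0],[0,0.04,0.0467,0,0,0],[0,0.02,0.06,0,0,0]],
  ],
)

```text
time_s: 13.95
ee_pos: [0.4479, -0.1338, 0.2607]
eef_rot: [3.141, -0.002, -0.045]
force: [1.3, 0.3, -2.0]
grip_width: 0.0189
grip_force: 45.0
```

shift_gripper(
  increments=[
    [[0,0,0.0667,0,0,0],[0,0,0.0667,0,0,0],[0,0,0.0567,0,0,0],[0,0,0.0333,0,0,0],[0,0,0.0167,0,0,0],[0,0,0,0,0,0],[0,0,0,0,0,0],[0,0,0,0,0,0],[0,0,0,0,0,0],[0,0,0,0,0,0]],
  ],
)

```text
time_s: 14.95
ee_pos: [0.4485, -0.1329, 0.1887]
eef_rot: [3.141, -0.0, -0.044]
force: [0.3, -0.5, -1.4]
grip_width: 0.0185
grip_force: 45.0
```

```bash
python3 - <<'E'
from h import *
o=ctrl.get_obs();M=R.from_euler('xyz',o['eef_rot']).as_matrix();print(o['ee_pos'],o['eef_rot'])
print('delta',M.T@(np.array([.4487,-.1358,.1875])-o['ee_pos']))
import pickle
S=cam('scene','scene11.png');D=cam('side','side11.png');W=cam('wrist','wrist11.png')
pickle.dump((W,S,D),open('c11.pkl','wb'))
P=o['ee_pos']+M@[.0785,0,.0075]
for c in (W,S,D): print('plate',P,proj(c,P),'lens',proj(c,[.647,-.1443,.18]))
u,v=proj(D,P).astype(int);x,y=u-40,v-45;print(x,y)
cv2.imwrite('pics/m11.png',cv2.resize(D['pixels'][y:y+90,x:x+120],(800,600),interpolation=cv2.INTER_CUBIC))
E
```

```text
[ 0.44851784 -0.13293514  0.18869749] [ 3.14146708e+00 -3.69655368e-04 -4.41368005e-02]
delta [0.00030795 0.00285389 0.00119796]
plate [ 0.52694411 -0.13639981  0.18122651] [316.00893846 111.78547811] lens [ 322.81091794 -195.27845756]
plate [ 0.52694411 -0.13639981  0.18122651] [279.69123003 177.93894209] lens [319.72505797 147.23906926]
plate [ 0.52694411 -0.13639981  0.18122651] [304.39808   160.9676249] lens [365.40490227 156.88063794]
264 115
```

View pics/m11.png

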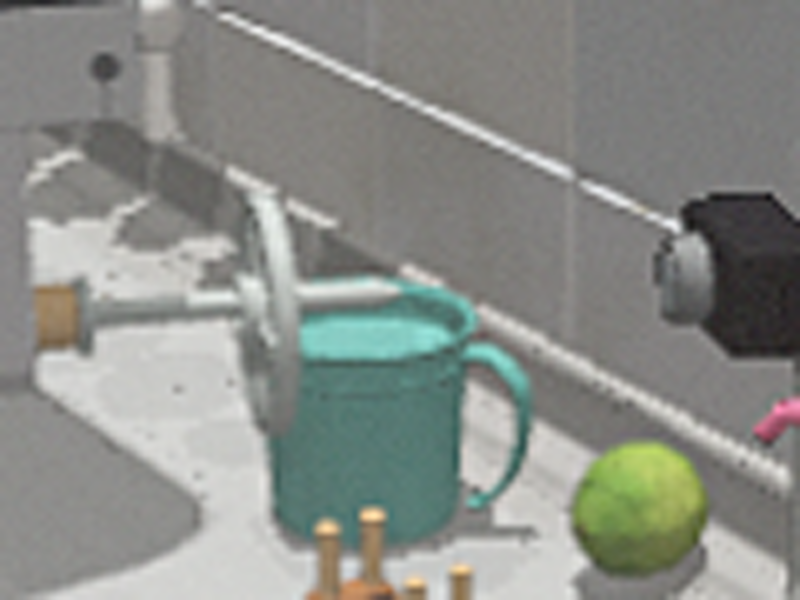

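The side view puts the plate centre at (304.2,161.7) and the lens at (364.2,156.3), within 1 px of the target, so height and spacing are right. I'll correct the last 2.5 mm sideways and check that it is steady.

Scaled: 0.0013 m is 0.0043, -0.0005 m is -0.0017.

shift_gripper(
  increments=[
    [[-0.0017,0.0043,0,0,0,0],[-0.0017,0.0043,0,0,0,0],[0,0,0,0,0,0],[0,0,0,0,0,0],[0,0,0,0,0,0],[0,0,0,0,0,0],[0,0,0,0,0,0],[0,0,0,0,0,0],[0,0,0,0,0,0],[0,0,0,0,0,0]],
  ],
)

```text
time_s: 16.1
ee_pos: [0.4473, -0.1355, 0.1885]
eef_rot: [3.142, -0.0, -0.044]
force: [0.2, 1.0, -1.4]
grip_width: 0.0191
grip_force: 45.0
```

```bash
python3 - <<'E'
from h import *
o=ctrl.get_obs();M=R.from_euler('xyz',o['eef_rot']).as_matrix();P=o['ee_pos']+M@[.0785,0,.0075];d=np.array([.647,-.1443,.1803])-P
print(P,o['eef_rot'],M.T@d,np.abs(o['joint_vel']).max())
ctrl.hand_in()
E
```

```text
[ 0.52577021 -0.13893915  0.18096177] [ 3.14155342e+00 -1.84586745e-05 -4.41730181e-02] [1.21348249e-01 2.25486744e-06 6.64006734e-04] 0.0017556757101013295
the job is handed in; nothing more can be done
```

I handed in the job at about 16 s: the kidney plate hangs on the level pin about 121 mm in front of the lens, centred and at lens height to within my roughly 2 mm measurement error, and facing it to within about 0.04 rad.

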